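# Open a circuit-board holder by one notch

### The job

Make the bench's board holder ready for a longer board. First lift the finned heat sink out of the slide's way and stand it on its base well onto the blue mat, beside the things there. Then push the release button so that the T-handle pops up, turn the handle clockwise to its stop to swing the locking arm aside, and squeeze the grip's latch tab while you slide the grip away from the fixed jaw into the next notch; let the tab spring out and lock there, leave the handle up and turned, and do not disturb the circuit board, jar, bottle and screwdriver.

Things in the scene. Friction and masses are not known exactly. Their poses are not given: they have to be found in the camera images.
- holder: Board holder, fixed: aluminium bed 110 mm (x) by 360 mm (y), top 20 mm above the table. Origin: bed centre at table height. The slide runs along its y, away from the fixed jaw at its -y end (62 mm high). Notched rack 40 mm high along the bed at x = -48 to -26 mm. Grey T-handle housing, top 75 mm high, at x = 80 to 140, y = -25 to +115 mm.
- grip_center (a point): On the slide's grip, 78 mm above the table, 17 mm below its top; axes as the holder's. Fixed half: black block at x = 0 to +14 mm from here, 60 mm long in y. Relaxed with the tab the grip is 33 mm wide in x; squeezed 24 mm, its middle then at x = +2 mm. Its carriage reaches from y = -45 (jaw plate 62 mm high) to +35 mm (a side lug to +50). Slides with 1 to 2 N once free.
- tab_center (a point): Centre of the latch tab's ribbed steel plate, on the grip's -x side: 8 mm thick (x), 50 mm long (y), 42 mm high, centre 71 mm above the table; axes as the holder's. Relaxed, its outer face is 19 mm to -x of grip_center. Squeezed, it moves 9 mm in +x.
- carriage (a joint): Position of the slide along the holder's y, m: 0 nearest the fixed jaw, up to 0.122. The tab's tooth starts in a long slot, where the slide may stand anywhere from 0 to 0.016; the next notch is centred on 0.070 (12 mm wide for an 8 mm round-nosed tooth) and one more lies at 0.120. With the handle locked, the arm stops the slide at about 0.035.
- tab (a joint): Latch tab, m: 0 sprung out (tooth in a slot or notch), 0.009 squeezed fully in against the fixed half; the tooth is free of the rack above about 0.0075, and rests at about 0.007 when let out between notches. The spring needs 5 N to start, 9 N at the end.
- button_top (a point): Middle of the top of the black release button (19 mm in x by 24 mm in y) at the +y end of the T-handle housing, 86 mm above the table, 11 mm above the housing; axes as the holder's. Push straight down: 6 mm of travel, about 3.5 N.
- release (a joint): Release button, m: 0 up, 0.006 fully pressed; the handle is let go at about 0.004.
- tee_center (a point): Middle of the steel T-handle's bar, 76 mm long (y of this point, which turns with it), 14 mm wide (x), 14 mm high. Retracted it lies sunk in the housing's slot, its top 74 mm above the table, and cannot be gripped or turned; popped up it stands 24 mm higher (this point 91 mm above the table, 9 mm of air under the bar).
- pop (a joint): T-handle's height, m: 0 retracted, 0.024 popped up by its spring (about 2.5 N).
- turn (a joint): T-handle's turn, rad: 0 locked (bar along the holder's y, locking arm across the slide's way), growing clockwise seen from above to the stop at 1.4 (unlocked). Stays where it is left; about 0.05 N m.
- sink_center (a point): Centre of the loose finned aluminium heat sink, 40 mm (x) by 60 mm (y) by 45 mm high, 0.18 kg, flat sides; it stands on the bed in the slide's way, fins up. Its centre is 22.5 mm above what it stands on.
- mat: Blue silicone work mat, fixed, 200 mm (x) by 280 mm (y), 3 mm thick. Origin: centre of its underside, z up.
- board: Loose green circuit board on the mat, 100 mm (x) by 70 mm (y), about 12 mm high with its parts. Origin: centre of its underside. Leave it.
- fluxjar: Loose white jar on the mat, 48 mm diameter, 50 mm high. Origin: centre of its underside. Leave it.
- bottle: Loose white bottle standing beside the T-handle housing, 52 mm diameter, 140 mm high. Origin: centre of its underside. Leave it.
- driver: Loose screwdriver, 180 mm long along its x, lying on the table between the robot and the holder. Leave it.
Things that resemble listed ones, but are neither listed nor needed, are in the scene too. Leave any green or orange look-alike of the part that bears sink_center alone.

How it is judged:
By the outcome, as a careful person would: the job done as asked, in the order asked, and still so for the second after the job is handed in, with the robot touching nothing.
It also fails if it takes over 72 s, if anything falls off the work surface, if the arm or the gripper's body presses on something with over 40 N, if the wrist force passes 120 N, or if a joint passes its speed limit or range.

### The arm

A 7-joint arm with a two-finger parallel gripper is mounted at the origin on the work surface. World frame = base frame: x ahead of the robot, y to its left, z up, the work surface at z = 0. Lengths are in m, angles in degrees, forces in N, time in s.
With the tool pointing down it reaches from about 0.425 to 0.875 m from the base axis. Payload 4.7 kg.
Tool frame: the origin (TCP) lies midway between the tips of the shut fingers; the grasp point (between the pads) lies 19 mm behind it (env.grip_depth is the distance from the TCP to the grasp point, in m); z points along the fingers, y is the line along which they close (so a half turn about z gives the same grasp; the last joint's range is limited). The gripper opens to 87 mm and grips with 3 to 60 N. Pads are 19 mm wide; open, the fingers measure 117 mm over their backs; the gripper's body (75 mm by 190 mm) begins 51 mm behind the grasp point.
Start: joints at [70.537, 18.392, -4.016, 83.108, 1.295, 78.541, -3.26], TCP at [0.225, -0.61, 0.223] pointing down, gripper open.
Joint ranges: [-163.93, 163.93], [-17.29, 119.83], [-79.2, 71.16], [3.27, 140.29], [-89.18, 269.18], [5.43, 117.66], [-154.24, 154.24]. Speed limits (degrees/s): [147.25, 147.25, 180, 180, 180, 180, 180].

### API

Orientations are given as [roll, pitch, yaw] about the fixed x, y, z axes, in that order (R = Rz(yaw) Ry(pitch) Rx(roll)).
In Python, from cell import get_obs, optics, env, nets gives the robot as it stands.
- The arm moves only by the shell command python3 -m creep 'ROWS' [FORCE]. ROWS is JSON, a list of rows, each an object of numbers: "wx", "wy", "wz": the turn, a rotation vector about the tool's x, y, z in degrees; "tx", "ty", "tz": the shift along the tool's x, y, z in mm; "gripper": the opening, from -1 (shut) to 1 (fully open). A call has 1 to 5 rows; each row is the pose to reach, as a shift and turn from the pose commanded when the call began, along the tool's axes at that moment; what a row does not reach only later rows make up. A row lasts 1/12 s, in which the tool goes at most 41.7 mm and 7.16 degrees, less where a joint would pass 70% of its speed; a pose out of reach is approached as far as the arm can. A call with a gripper value outside its range is refused whole. The fingers move at their own pace and stop on an object; FORCE is the grip in N (left out, the last holds). Time passes only in rows, so rows that repeat a pose let the fingers close. It gives the time, the measured TCP pose, the force, the opening and the grip force at its end, in the units of the state.
- get_obs(): the state, without advancing time (a new reading comes with each control period).
- optics.read_camera(name): name is "scene" or "top"; returns (picture, depth): 420x560x3 uint8, red, green, blue; 420x560 float32, m along the optical axis (not along the pixel's ray), 0 where there is no reading.
- optics.camera_info(name): a dict with "fovy" (degrees; the focal length in pixels is half the picture's height over the tangent of half this angle, whatever the lens; pixels are square), "cx", "cy" (the principal point, pixels), "k1" (the pictures are not rectified: a ray, as slopes to the right and down, at radius r is drawn at 1 + k1 r^2 times it, then the intrinsics apply), "R" (3x3) and "t" (3): a world point X has camera coordinates R X + t. Camera axes: x right, y down, z forward; pixel columns grow to the right and rows downward; lengths in m; the calibration is good to about 2 mm. A picture is of the moment at which its call begins. camera_info takes no time and is no camera call.
- env.sign_off(): hands the job in; it is judged then, once.
Trained networks look in the newest picture that a camera, given by its name, has taken for a name from the list of things; names that differ only in an ending like _2 or _b are one class to them, and where a whole thing is asked for, a point or a joint stands for the part that bears it (a point fixed in the world has none). Each returns a list of dicts, best first, with "confidence" (0 to 1); they miss things now and then, are a little off and sometimes report something else, mostly with a low value. They report only what shows in the picture. A call takes as long as a camera call. They do not tell look-alikes from the thing itself.
- nets.look_for(query, camera): "point" ([x, y, z] in m, in world coordinates, good to about 4 mm: the middle of the surface that is visible of it).
- nets.place_of(query, camera): "point" ([x, y, z] in m, in world coordinates, good to about 4 mm: a listed point, or the origin of a listed thing).
The state is a dict: "time_s": time; "qpos": joint angles; "joint_velocities": joint speeds; "effort": joint torques, N m; "tool_pos": TCP position; "tool_rot": TCP orientation; "force": force on the tool from outside, world axes, zero at the start; "wrist_torque": the same for the moment, N m; "grip_width": finger opening in m; "grasp_force": force on a finger pad.
Only numpy, scipy, OpenCV 4.12 (cv2) and the standard library are available. Lean on these libraries where they do the work, as an engineer would, in place of code of your own. Each camera call takes 0.05 s, during which the arm holds its last target. There are 200 camera calls.

## Working session

There is one attempt and no reset: what is moved stays moved. The work goes in short steps, Python scripts to look and compute and a shell command to move; the robot and the scene stay as the last step left them, time stands still between calls to the robot, and variables do not carry over. Pictures are saved under pics/ and viewed, at most 10 in all, crops included, and the job is handed in when it is done.

```bash
mkdir -p pics; cat > h.py <<'E'
import numpy as np, cv2
from cell import get_obs, optics, env, nets
def cam(n):
    i=optics.camera_info(n); f=210/np.tan(np.radians(i["fovy"]/2)); return i,f
def world(n,depth):
    i,f=cam(n); H,W=depth.shape
    v,u=np.mgrid[:H,:W].astype(float)
    K=np.array([[f,0,i["cx"]],[0,f,i["cy"]],[0,0,1]])
    d=cv2.undistortPointsIter if 0 else None
    xd=(u-i["cx"])/f; yd=(v-i["cy"])/f; x,y=xd.copy(),yd.copy()
    for _ in range(15):
        s=1+i["k1"]*(x*x+y*y); x=xd/s; y=yd/s
    P=np.stack([x*depth,y*depth,depth],-1)
    return (P-np.array(i["t"]))@np.array(i["R"])
def shot(n,name):
    p,d=optics.read_camera(n); cv2.imwrite(f"pics/{name}.png",p[:,:,::-1]); np.save(f"pics/{name}.npy",world(n,d)); np.save(f"pics/{name}_d.npy",d); return p,d
E
python3 - <<'E'
from h import *
for c in("top","scene"):
    shot(c,c+"0")
    for q in("holder","grip_center","tab_center","button_top","tee_center","sink_center","mat","board","fluxjar","bottle","driver"):
        print(c,q,[(np.round(r["point"],3).tolist(),round(r["confidence"],2)) for r in nets.place_of(q,c)[:4]])
o=get_obs();print(o["time_s"],o["tool_pos"],o["tool_rot"],o["grip_width"])
E
```

```text
top holder [([0.483, -0.197, -0.002], 0.58), ([0.476, -0.246, 0.079], 0.5)]
top grip_center [([0.475, -0.248, 0.077], 0.82), ([0.501, -0.138, 0.041], 0.5), ([0.563, -0.323, -0.008], 0.48)]
top tab_center [([0.459, -0.244, 0.068], 0.69), ([0.501, -0.137, 0.038], 0.49)]
top button_top [([0.616, -0.136, 0.083], 0.66)]
top tee_center [([0.592, -0.202, 0.066], 0.73), ([0.615, -0.132, 0.083], 0.3)]
top sink_center [([0.503, -0.137, 0.042], 0.75), ([0.661, -0.0, 0.021], 0.72), ([0.288, -0.226, 0.022], 0.59), ([0.616, -0.135, 0.085], 0.2)]
top mat [([0.461, 0.199, -0.001], 0.81), ([0.472, 0.286, 0.003], 0.18)]
top board [([0.465, 0.112, 0.004], 0.88), ([0.472, 0.286, 0.003], 0.56)]
top fluxjar [([0.473, 0.287, 0.004], 0.76), ([0.465, 0.195, 0.0], 0.59)]
top bottle [([0.557, -0.321, -0.005], 0.64)]
top driver []
scene holder [([0.48, -0.196, -0.0], 0.82)]
scene grip_center [([0.474, -0.244, 0.078], 0.58), ([0.62, -0.138, 0.086], 0.49), ([0.476, 0.29, 0.008], 0.29)]
scene tab_center [([0.455, -0.238, 0.069], 0.67)]
scene button_top [([0.616, -0.137, 0.085], 0.61)]
scene tee_center [([0.602, -0.195, 0.065], 0.84)]
scene sink_center [([0.659, -0.001, 0.022], 0.95), ([0.29, -0.225, 0.024], 0.64), ([0.501, -0.135, 0.044], 0.57), ([0.464, 0.194, 0.001], 0.45)]
scene mat [([0.466, 0.192, 0.003], 0.79), ([0.474, 0.286, 0.005], 0.37)]
scene board [([0.466, 0.112, 0.004], 0.76), ([0.479, -0.195, -0.001], 0.7)]
scene fluxjar [([0.476, 0.29, 0.006], 0.61)]
scene bottle [([0.554, -0.32, 0.005], 0.95)]
scene driver [([0.394, -0.146, 0.002], 0.84), ([0.5, -0.139, 0.047], 0.5)]
1.2 [ 0.22518763 -0.60977873  0.22259431] [1.79993167e+02 2.80748024e-03 2.02743100e+01] 0.08709682020198992
```

```bash
python3 -c "
import cv2,numpy as np
a=cv2.imread('pics/top0.png');cv2.imwrite('pics/t.png',cv2.resize(a,(800,600)))"
```

```text
(no output)
```

View pics/t.png

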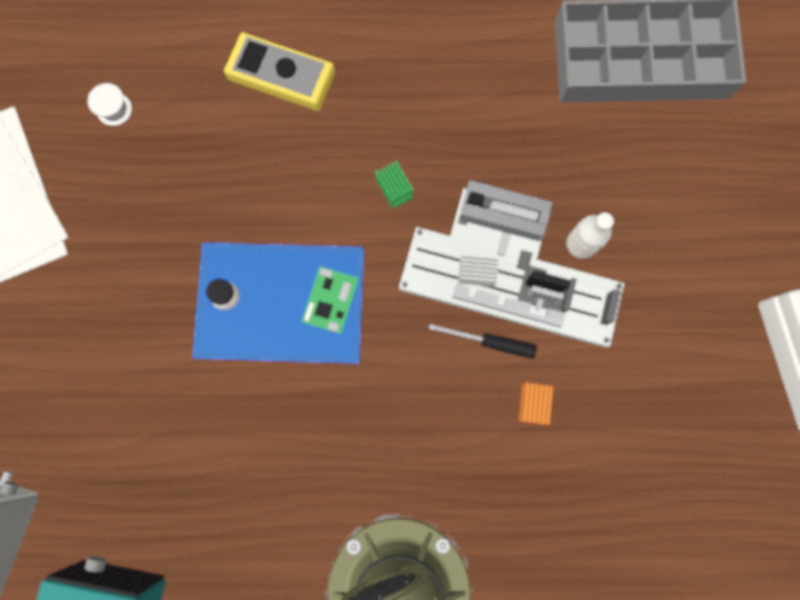

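View pics/scene0.png

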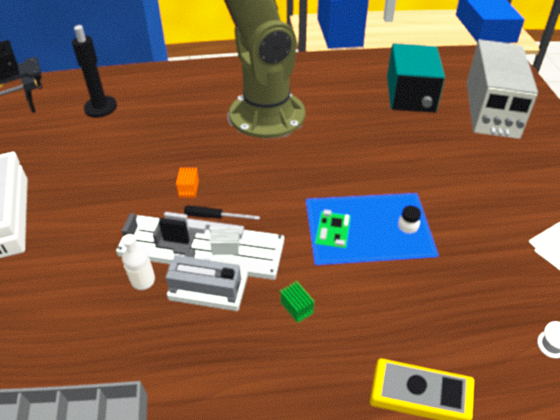

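The top view shows the holder at about (515,275) in the 800 px view. The fixed jaw is at its right end, the grey sink is at (478,270), and the T-handle housing is at (505,208). The mat is at (280,300), with the board on its right side and the jar on its left. Next I fit the geometry from depth.

```bash
cat > fit.py <<'E'
from h import *
def rect(P,lo,hi,c,r,name):
    m=(P[...,2]>lo)&(P[...,2]<hi)&(np.hypot(P[...,0]-c[0],P[...,1]-c[1])<r)
    m=cv2.morphologyEx(m.astype(np.uint8),cv2.MORPH_OPEN,np.ones((2,2)))
    n,l,s,_=cv2.connectedComponentsWithStats(m)
    if n<2: print(name,"none");return
    k=1+np.argmax(s[1:,4]); Q=P[l==k]
    (cx,cy),(w,h),a=cv2.minAreaRect((Q[:,:2]*1000).astype(np.float32))
    print(name,len(Q),"c",round(cx,1),round(cy,1),"wh",round(w,1),round(h,1),"ang",round(a,1),"z",np.round(np.median(Q[:,2])*1000,1))
E
python3 - <<'E'
from fit import *
for n in("top0","scene0"):
    P=np.load(f"pics/{n}.npy"); print(n)
    rect(P,.012,.028,(.48,-.2),.25,"bed"); rect(P,.055,.075,(.502,-.137),.05,"sink")
    rect(P,.066,.082,(.6,-.19),.12,"housing"); rect(P,.08,.105,(.475,-.246),.06,"grip")
    rect(P,.08,.095,(.616,-.136),.03,"button"); rect(P,.045,.07,(.465,-.4),.12,"jaw")
    rect(P,.03,.06,(.475,.288),.05,"jar"); rect(P,.1,.16,(.557,-.321),.06,"bottle");rect(P,.005,.02,(.465,.112),.09,"board")
    p=cv2.imread(f"pics/{n}.png").astype(int); b=(p[...,0]>p[...,2]+70)&(np.abs(P[...,2])<.03)&(np.hypot(P[...,0]-.465,P[...,1]-.2)<.25)
    print("mat",cv2.minAreaRect((P[b][:,:2]*1000).astype(np.float32)))
    g=(np.abs(p-p.mean(-1,keepdims=True)).max(-1)<25)&(P[...,2]>.004)&(P[...,2]<.03)&(np.hypot(P[...,0]-.48,P[...,1]+.2)<.22)
    print("bedgrey",cv2.minAreaRect((P[g][:,:2]*1000).astype(np.float32)))
E
python3 -c "
import cv2
a=cv2.imread('pics/top0.png')[120:250,270:450];cv2.imwrite('pics/t2.png',cv2.resize(a,None,fx=4.4,fy=4.4,interpolation=cv2.INTER_CUBIC))"
```

```text
top0
bed 4973 c 488.0 -156.7 wh 332.0 433.7 ang 19.0 z 20.7
sink 292 c 408.9 -69.8 wh 61.7 317.4 ang 55.6 z 58.9
housing 1400 c 444.5 -141.0 wh 149.4 431.7 ang 72.8 z 75.1
grip 197 c 386.9 -128.3 wh 52.5 348.3 ang 37.3 z 94.3
button 80 c 614.1 -136.6 wh 26.0 18.0 ang 88.5 z 85.9
jaw 172 c 442.3 -357.8 wh 31.4 63.3 ang 73.4 z 61.4
jar 292 c 381.0 143.0 wh 380.6 42.4 ang 57.3 z 53.2
bottle 222 c 567.6 -345.7 wh 31.0 87.6 ang 30.1 z 120.9
board 1094 c 380.4 87.4 wh 283.4 109.2 ang 16.7 z 8.8
mat ((464.45745849609375, 198.8773651123047), (280.294677734375, 199.9369659423828), 87.46550750732422)
bedgrey ((512.0961303710938, -201.1780242919922), (366.8404541015625, 281.4609069824219), 74.64373016357422)
scene0
bed 3008 c 833.3 -167.0 wh 236.4 764.3 ang 83.4 z 20.6
sink 457 c 848.7 -130.4 wh 756.7 62.1 ang 0.8 z 63.7
housing 1764 c 892.5 -175.1 wh 671.0 150.1 ang 1.1 z 75.2
grip 366 c 809.0 -189.7 wh 854.7 60.0 ang 8.9 z 90.3
button 114 c 916.9 -119.4 wh 620.8 26.5 ang 2.3 z 85.7
jaw 179 c 797.8 -241.5 wh 906.1 38.2 ang 16.6 z 58.1
jar 309 c 470.4 304.3 wh 40.7 81.5 ang 23.8 z 52.2
bottle 287 c 843.6 -230.2 wh 812.4 31.2 ang 17.4 z 118.3
board 871 c 817.5 11.0 wh 71.5 844.0 ang 73.7 z 8.6
mat ((461.60723876953125, 198.7375030517578), (283.5721435546875, 209.80821228027344), 87.35481262207031)
bedgrey ((499.3426208496094, -198.76449584960938), (360.69366455078125, 261.5201110839844), 72.97967529296875)
```

View pics/t2.png

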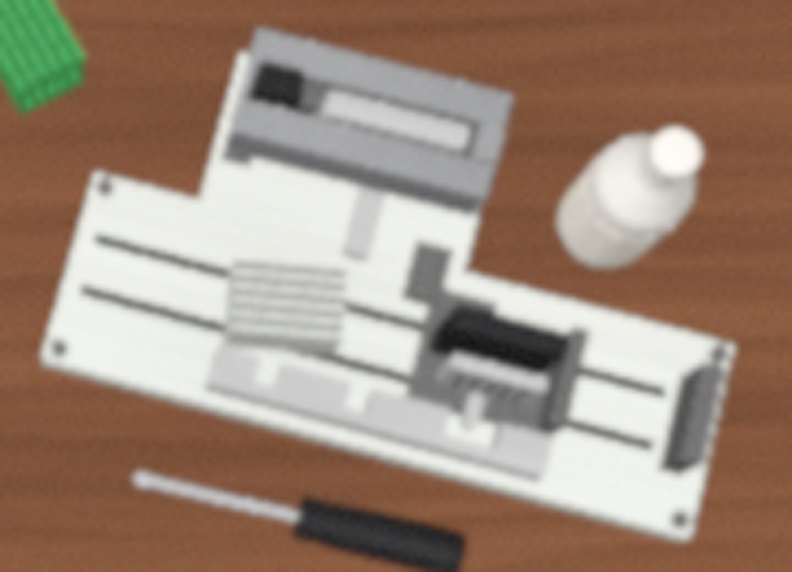

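The crop shows the sink at (287,305), turned a few degrees from the holder. The button is at (280,85), the retracted bar at (397,120), the grip and tab at (500,365), and the rack's next notch at (355,397).

```bash
sed -i 's/(Q\[:,:2\]\*1000).astype(np.float32)/np.ascontiguousarray(Q[:,:2]*1000,dtype=np.float32)/' fit.py
python3 - <<'E'
from fit import *
C=lambda Q:np.ascontiguousarray(Q[:,:2]*1000,dtype=np.float32)
for n in("top0","scene0"):
    P=np.load(f"pics/{n}.npy"); print(n)
    rect(P,.012,.028,(.48,-.2),.25,"bed"); rect(P,.055,.075,(.502,-.137),.05,"sink")
    rect(P,.066,.082,(.6,-.19),.12,"housing"); rect(P,.08,.105,(.475,-.246),.06,"grip")
    rect(P,.08,.095,(.616,-.136),.03,"button"); rect(P,.045,.07,(.465,-.4),.12,"jaw")
    rect(P,.03,.06,(.475,.288),.05,"jar"); rect(P,.1,.16,(.557,-.321),.06,"bottle");rect(P,.005,.02,(.465,.112),.09,"board")
    p=cv2.imread(f"pics/{n}.png").astype(int); b=(p[...,0]>p[...,2]+70)&(np.abs(P[...,2])<.03)&(np.hypot(P[...,0]-.465,P[...,1]-.2)<.25)
    print("mat",cv2.minAreaRect(C(P[b])))
    rect(P,.034,.046,(.46,-.2),.13,"rack")
E
```

```text
top0
bed 4973 c 488.0 -156.7 wh 332.0 433.7 ang 19.0 z 20.7
sink 292 c 408.9 -69.8 wh 61.7 317.4 ang 55.6 z 58.9
housing 1400 c 444.5 -141.0 wh 149.4 431.7 ang 72.8 z 75.1
grip 197 c 386.9 -128.3 wh 52.5 348.3 ang 37.3 z 94.3
button 80 c 614.1 -136.6 wh 26.0 18.0 ang 88.5 z 85.9
jaw 172 c 442.3 -357.8 wh 31.4 63.3 ang 73.4 z 61.4
jar 292 c 381.0 143.0 wh 380.6 42.4 ang 57.3 z 53.2
bottle 222 c 567.6 -345.7 wh 31.0 87.6 ang 30.1 z 120.9
board 1094 c 380.4 87.4 wh 283.4 109.2 ang 16.7 z 8.8
mat ((464.45745849609375, 198.8773651123047), (280.294677734375, 199.9369659423828), 87.46550750732422)
rack 642 c 402.7 -110.9 wh 144.7 322.8 ang 29.4 z 40.0
scene0
bed 3008 c 833.3 -167.0 wh 236.4 764.3 ang 83.4 z 20.6
sink 457 c 848.7 -130.4 wh 756.7 62.1 ang 0.8 z 63.7
housing 1764 c 892.5 -175.1 wh 671.0 150.1 ang 1.1 z 75.2
grip 366 c 809.0 -189.7 wh 854.7 60.0 ang 8.9 z 90.3
button 114 c 916.9 -119.4 wh 620.8 26.5 ang 2.3 z 85.7
jaw 179 c 797.8 -241.5 wh 906.1 38.2 ang 16.6 z 58.1
jar 309 c 470.4 304.3 wh 40.7 81.5 ang 23.8 z 52.2
bottle 287 c 843.6 -230.2 wh 812.4 31.2 ang 17.4 z 118.3
board 871 c 817.5 11.0 wh 71.5 844.0 ang 73.7 z 8.6
mat ((461.60723876953125, 198.7375030517578), (283.5721435546875, 209.80821228027344), 87.35481262207031)
rack 310 c 828.4 -154.7 wh 796.6 120.4 ang 0.1 z 40.1
```

```bash
sed -i 's/    m=cv2.morph.*/    m=m.astype(np.uint8); M=m/; s/Q=P\[l==k\]/Q=P[(l==k)]/' fit.py
python3 - <<'E'
from fit import *
C=lambda Q:np.ascontiguousarray(Q[:,:2]*1000,dtype=np.float32)
for n in("top0","scene0"):
    P=np.load(f"pics/{n}.npy"); print(n)
    rect(P,.012,.028,(.48,-.2),.25,"bed"); rect(P,.058,.072,(.502,-.137),.045,"sink")
    rect(P,.07,.079,(.6,-.19),.12,"housing"); rect(P,.086,.102,(.475,-.246),.06,"grip")
    rect(P,.08,.095,(.616,-.136),.03,"button"); rect(P,.05,.07,(.445,-.36),.05,"jaw")
    rect(P,.04,.06,(.475,.288),.05,"jar"); rect(P,.05,.1,(.557,-.321),.06,"bottle");rect(P,.005,.02,(.465,.112),.09,"board")
    rect(P,.034,.046,(.44,-.19),.13,"rack")
    rect(P,.006,.03,(.39,-.19),.1,"driver")
E
```

```text
top0
bed 5017 c 525.9 -205.9 wh 359.8 200.7 ang 73.1 z 20.6
sink 162 c 515.3 -137.4 wh 59.3 18.6 ang 84.2 z 64.6
housing 1281 c 601.3 -181.4 wh 139.7 62.4 ang 72.7 z 75.2
grip 178 c 478.8 -243.9 wh 59.1 14.6 ang 74.4 z 95.0
button 82 c 616.3 -132.7 wh 23.4 19.7 ang 76.7 z 86.2
jaw 159 c 440.7 -347.5 wh 13.2 54.3 ang 74.0 z 61.8
jar 283 c 474.5 288.0 wh 41.6 40.7 ang 44.8 z 53.7
bottle 322 c 554.3 -315.6 wh 50.7 45.0 ang 41.6 z 87.9
board 1308 c 469.8 114.5 wh 113.5 114.8 ang 59.7 z 8.4
rack 659 c 447.7 -185.2 wh 184.3 46.5 ang 81.3 z 40.3
driver 455 c 389.9 -160.8 wh 141.0 25.2 ang 75.4 z 23.3
scene0
bed 3035 c 549.1 -136.0 wh 209.1 203.0 ang 73.1 z 20.8
sink 441 c 505.0 -137.5 wh 58.5 43.7 ang 83.5 z 64.4
housing 1610 c 601.8 -182.5 wh 141.7 64.1 ang 73.1 z 75.4
grip 287 c 470.8 -241.8 wh 58.0 35.9 ang 74.7 z 93.5
button 115 c 615.4 -132.8 wh 23.3 22.4 ang 71.6 z 86.3
jaw 161 c 440.3 -348.0 wh 14.5 57.7 ang 75.0 z 61.8
jar 267 c 476.6 286.6 wh 43.5 40.5 ang 86.7 z 52.9
bottle 530 c 565.9 -319.6 wh 43.8 52.3 ang 10.6 z 83.1
board 1197 c 481.9 121.7 wh 106.4 151.7 ang 74.3 z 7.8
rack 318 c 455.2 -159.4 wh 127.6 25.2 ang 72.8 z 40.2
driver 456 c 392.7 -162.0 wh 141.9 25.2 ang 76.3 z 20.7
```

```bash
cat > d.py <<'E'
import sys
from h import *
def d(*targets):
    o=get_obs(); p=np.array(o["tool_pos"])*1000; R=o["tool_rot"]; psi=np.radians(R[2])
    print("t",round(o["time_s"],2),"pos",np.round(p,1),"rot",np.round(R,1),"w",round(o["grip_width"]*1000,1))
    for x,y,z,yaw in targets:
        e=np.array([x,y,z])-p
        print("  tx %.1f ty %.1f tz %.1f wz %.1f"%(np.cos(psi)*e[0]+np.sin(psi)*e[1], np.sin(psi)*e[0]-np.cos(psi)*e[1], -e[2], -(yaw-R[2])))
if __name__=="__main__":
    a=list(map(float,sys.argv[1:])); d(*[a[i:i+4] for i in range(0,len(a),4)])
E
python3 d.py 365 -375 200 50 505 -137 130 84
```

```text
t 1.2 pos [ 225.2 -609.8  222.6] rot [180.    0.   20.3] w 87.1
  tx 212.5 ty -171.8 tz 22.6 wz -29.7
  tx 426.3 ty -346.5 tz 92.6 wz -63.7
```

```bash
python3 -m creep '[{"tx":30,"ty":-25,"tz":0,"wz":-6,"gripper":0.6},{"tx":60,"ty":-50,"wz":-12,"gripper":0.6},{"tx":90,"ty":-74,"wz":-18,"gripper":0.6},{"tx":120,"ty":-98,"wz":-24,"gripper":0.6},{"tx":150,"ty":-122,"wz":-30,"gripper":0.6}]'
python3 d.py 505 -137 130 84
```

```text
t 1.2 pos [ 225.2 -609.8  222.6] rot [180.    0.   20.3] w 87.1
  tx 426.3 ty -346.5 tz 92.6 wz -63.7validation failed for argument at $[0]...
```

```bash
python3 -m creep '[{"wx":0,"wy":0,"wz":-6,"tx":30,"ty":-25,"tz":0,"gripper":0.6},{"wx":0,"wy":0,"wz":-12,"tx":60,"ty":-50,"tz":0,"gripper":0.6},{"wx":0,"wy":0,"wz":-18,"tx":90,"ty":-74,"tz":0,"gripper":0.6},{"wx":0,"wy":0,"wz":-24,"tx":120,"ty":-98,"tz":0,"gripper":0.6},{"wx":0,"wy":0,"wz":-30,"tx":150,"ty":-122,"tz":0,"gripper":0.6}]' 15
python3 d.py 505 -137 130 84
```

```text
time_s: 1.62
tool_pos: [0.3243, -0.4417, 0.2227]
tool_rot: [180.0, 0.0, 50.6]
force: [0.8, -1.3, -0.1]
grip_width: 0.0705
grasp_force: 0.0
t 1.62 pos [ 324.3 -441.7  222.7] rot [180.    0.   50.6] w 70.5
  tx 350.1 ty -54.1 tz 92.7 wz -33.4
```

```bash
python3 -m creep '[{"wx":0,"wy":0,"wz":-5,"tx":36,"ty":-6,"tz":5,"gripper":0.6},{"wx":0,"wy":0,"wz":-11,"tx":72,"ty":-11,"tz":10,"gripper":0.6},{"wx":0,"wy":0,"wz":-18,"tx":108,"ty":-17,"tz":15,"gripper":0.6},{"wx":0,"wy":0,"wz":-25,"tx":144,"ty":-23,"tz":20,"gripper":0.6},{"wx":0,"wy":0,"wz":-32,"tx":180,"ty":-28,"tz":25,"gripper":0.6}]'
python3 d.py 505 -137 120 84
```

```text
time_s: 2.03
tool_pos: [0.4177, -0.2854, 0.1977]
tool_rot: [180.0, 0.1, 82.6]
force: [0.5, -0.9, -0.0]
grip_width: 0.0698
grasp_force: 0.0
t 2.03 pos [ 417.7 -285.4  197.7] rot [1.80e+02 1.00e-01 8.26e+01] w 69.8
  tx 158.4 ty 67.5 tz 77.7 wz -1.4
```

```bash
python3 -m creep '[{"wx":0,"wy":0,"wz":-1,"tx":36,"ty":15,"tz":5,"gripper":0.6},{"wx":0,"wy":0,"wz":-1,"tx":72,"ty":31,"tz":20,"gripper":0.6},{"wx":0,"wy":0,"wz":-1.4,"tx":108,"ty":46,"tz":40,"gripper":0.6},{"wx":0,"wy":0,"wz":-1.4,"tx":140,"ty":60,"tz":60,"gripper":0.6},{"wx":0,"wy":0,"wz":-1.4,"tx":158,"ty":67.5,"tz":78,"gripper":0.6}]'
python3 -m creep '[{"wx":0,"wy":0,"wz":0,"tx":0,"ty":0,"tz":0,"gripper":0.6}]'
python3 d.py 505 -137 43 84
```

```text
time_s: 2.45
tool_pos: [0.5073, -0.1348, 0.1193]
tool_rot: [179.9, -0.1, 83.9]
force: [-0.6, 0.6, 0.2]
grip_width: 0.07
grasp_force: 0.0
time_s: 2.53
tool_pos: [0.5052, -0.1328, 0.1164]
tool_rot: [-179.8, -0.2, 84.2]
force: [-0.5, 0.2, 0.1]
grip_width: 0.0698
grasp_force: 0.0
t 2.53 pos [ 505.2 -132.8  116.4] rot [-179.8   -0.2   84.2] w 69.8
  tx -4.2 ty 0.2 tz 73.4 wz 0.2
```

```bash
python3 -m creep '[{"wx":0,"wy":0,"wz":0,"tx":0,"ty":0,"tz":20,"gripper":0.6},{"wx":0,"wy":0,"wz":0,"tx":0,"ty":0,"tz":40,"gripper":0.6},{"wx":0,"wy":0,"wz":0,"tx":0,"ty":0,"tz":58,"gripper":0.6},{"wx":0,"wy":0,"wz":0,"tx":0,"ty":0,"tz":70,"gripper":0.6},{"wx":0,"wy":0,"wz":0,"tx":0,"ty":0,"tz":75,"gripper":0.6}]'
python3 -m creep '[{"wx":0,"wy":0,"wz":0,"tx":0,"ty":0,"tz":0,"gripper":0.6},{"wx":0,"wy":0,"wz":0,"tx":0,"ty":0,"tz":0,"gripper":0.6}]'
python3 -m creep '[{"wx":0,"wy":0,"wz":0,"tx":0,"ty":0,"tz":0,"gripper":-0.3},{"wx":0,"wy":0,"wz":0,"tx":0,"ty":0,"tz":0,"gripper":-0.4},{"wx":0,"wy":0,"wz":0,"tx":0,"ty":0,"tz":0,"gripper":-0.4},{"wx":0,"wy":0,"wz":0,"tx":0,"ty":0,"tz":0,"gripper":-0.4},{"wx":0,"wy":0,"wz":0,"tx":0,"ty":0,"tz":0,"gripper":-0.4}]' 20
```

```text
time_s: 2.95
tool_pos: [0.5039, -0.1402, 0.0431]
tool_rot: [-179.9, -0.0, 83.6]
force: [-0.4, 0.1, -0.4]
grip_width: 0.0697
grasp_force: 0.0
time_s: 3.12
tool_pos: [0.5057, -0.14, 0.0452]
tool_rot: [180.0, 0.0, 83.6]
force: [0.6, -0.2, -0.0]
grip_width: 0.0696
grasp_force: 0.0
time_s: 3.53
tool_pos: [0.5055, -0.1396, 0.0449]
tool_rot: [180.0, 0.0, 83.7]
force: [-1.1, 0.7, 0.0]
grip_width: 0.0439
grasp_force: 0.0
```

```bash
python3 -m creep '[{"wx":0,"wy":0,"wz":0,"tx":0,"ty":0,"tz":0,"gripper":-0.5},{"wx":0,"wy":0,"wz":0,"tx":0,"ty":0,"tz":0,"gripper":-0.5},{"wx":0,"wy":0,"wz":0,"tx":0,"ty":0,"tz":0,"gripper":-0.5},{"wx":0,"wy":0,"wz":0,"tx":0,"ty":0,"tz":0,"gripper":-0.5}]' 20
python3 -m creep '[{"wx":0,"wy":0,"wz":0,"tx":0,"ty":0,"tz":-8,"gripper":-0.5},{"wx":0,"wy":0,"wz":0,"tx":0,"ty":0,"tz":-18,"gripper":-0.5},{"wx":0,"wy":0,"wz":0,"tx":0,"ty":0,"tz":-32,"gripper":-0.5},{"wx":0,"wy":0,"wz":0,"tx":0,"ty":0,"tz":-46,"gripper":-0.5},{"wx":0,"wy":0,"wz":0,"tx":0,"ty":0,"tz":-56,"gripper":-0.5}]'
python3 d.py 460 211 101 87.5
```

```text
time_s: 3.87
tool_pos: [0.5052, -0.1396, 0.0447]
tool_rot: [-180.0, 0.0, 83.7]
force: [-2.4, 0.9, 3.3]
grip_width: 0.0399
grasp_force: 20.0
time_s: 4.28
tool_pos: [0.5059, -0.1396, 0.1023]
tool_rot: [179.9, 0.0, 83.7]
force: [0.2, -0.5, -3.3]
grip_width: 0.04
grasp_force: 20.0
t 4.28 pos [ 505.9 -139.6  102.3] rot [179.9   0.   83.7] w 40.0
  tx 343.4 ty -84.2 tz 1.3 wz -3.8
```

```bash
python3 -m creep '[{"wx":0,"wy":0,"wz":0,"tx":15,"ty":-4,"tz":0,"gripper":-0.5},{"wx":0,"wy":0,"wz":-1,"tx":42,"ty":-11,"tz":0,"gripper":-0.5},{"wx":0,"wy":0,"wz":-2,"tx":74,"ty":-19,"tz":0,"gripper":-0.5},{"wx":0,"wy":0,"wz":-3,"tx":108,"ty":-27,"tz":0,"gripper":-0.5},{"wx":0,"wy":0,"wz":-3.8,"tx":142,"ty":-35,"tz":0,"gripper":-0.5}]'
python3 -m creep '[{"wx":0,"wy":0,"wz":0,"tx":34,"ty":-8,"tz":0,"gripper":-0.5},{"wx":0,"wy":0,"wz":0,"tx":68,"ty":-16,"tz":0,"gripper":-0.5},{"wx":0,"wy":0,"wz":0,"tx":102,"ty":-24,"tz":0,"gripper":-0.5},{"wx":0,"wy":0,"wz":0,"tx":136,"ty":-32,"tz":0,"gripper":-0.5},{"wx":0,"wy":0,"wz":0,"tx":164,"ty":-38,"tz":0,"gripper":-0.5}]'
python3 -m creep '[{"wx":0,"wy":0,"wz":0,"tx":20,"ty":-4,"tz":0,"gripper":-0.5},{"wx":0,"wy":0,"wz":0,"tx":30,"ty":-6,"tz":0,"gripper":-0.5},{"wx":0,"wy":0,"wz":0,"tx":34,"ty":-7,"tz":0,"gripper":-0.5},{"wx":0,"wy":0,"wz":0,"tx":34,"ty":-7,"tz":0,"gripper":-0.5}]'
python3 -c "
from h import *
shot('top','top1'); shot('scene','scene1')"
python3 d.py 460 211 31 87.5
```

```text
time_s: 4.7
tool_pos: [0.4852, 0.0074, 0.1004]
tool_rot: [-180.0, 0.0, 87.5]
force: [0.4, 0.4, -1.5]
grip_width: 0.0399
grasp_force: 20.0
time_s: 5.12
tool_pos: [0.4536, 0.1743, 0.1006]
tool_rot: [-180.0, -0.0, 87.6]
force: [0.5, 1.2, -2.4]
grip_width: 0.0397
grasp_force: 20.0
time_s: 5.45
tool_pos: [0.4489, 0.2066, 0.1004]
tool_rot: [-180.0, -0.0, 87.6]
force: [-0.1, -0.3, -1.9]
grip_width: 0.0398
grasp_force: 20.0
t 5.55 pos [449.8 204.4 100.3] rot [-1.80e+02  1.00e-01  8.74e+01] w 39.6
  tx 7.1 ty 9.9 tz 69.3 wz -0.1
```

View pics/scene1.png

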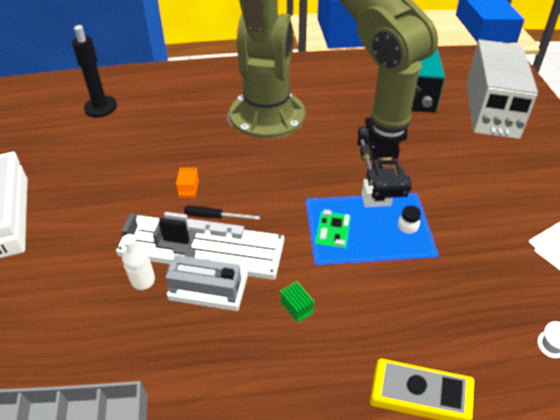

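The scene shows the sink held level at (378,190), over the mat between the board at (333,229) and the jar at (410,217). I'll lower it there.

```bash
python3 -m creep '[{"wx":0,"wy":0,"wz":0,"tx":2,"ty":3,"tz":15,"gripper":-0.5},{"wx":0,"wy":0,"wz":0,"tx":5,"ty":8,"tz":35,"gripper":-0.5},{"wx":0,"wy":0,"wz":0,"tx":6,"ty":10,"tz":52,"gripper":-0.5},{"wx":0,"wy":0,"wz":0,"tx":6,"ty":10,"tz":62,"gripper":-0.5},{"wx":0,"wy":0,"wz":0,"tx":6,"ty":10,"tz":67,"gripper":-0.5}]'
python3 -m creep '[{"wx":0,"wy":0,"wz":0,"tx":0,"ty":0,"tz":1,"gripper":-0.5},{"wx":0,"wy":0,"wz":0,"tx":0,"ty":0,"tz":2,"gripper":-0.5},{"wx":0,"wy":0,"wz":0,"tx":0,"ty":0,"tz":3,"gripper":-0.5},{"wx":0,"wy":0,"wz":0,"tx":0,"ty":0,"tz":4,"gripper":-0.5},{"wx":0,"wy":0,"wz":0,"tx":0,"ty":0,"tz":4,"gripper":-0.5}]'
```

```text
time_s: 5.97
tool_pos: [0.4593, 0.209, 0.0318]
tool_rot: [-179.8, 0.1, 87.4]
force: [1.4, 0.5, -2.9]
grip_width: 0.0396
grasp_force: 20.0
time_s: 6.38
tool_pos: [0.4605, 0.2109, 0.03]
tool_rot: [179.9, -0.0, 87.5]
force: [-0.9, -1.2, -2.5]
grip_width: 0.0401
grasp_force: 20.0
```

```bash
python3 -m creep '[{"wx":0,"wy":0,"wz":0,"tx":0,"ty":0,"tz":1,"gripper":-0.5},{"wx":0,"wy":0,"wz":0,"tx":0,"ty":0,"tz":2,"gripper":-0.5},{"wx":0,"wy":0,"wz":0,"tx":0,"ty":0,"tz":2.5,"gripper":-0.5},{"wx":0,"wy":0,"wz":0,"tx":0,"ty":0,"tz":2.5,"gripper":-0.5}]'
```

```text
time_s: 6.72
tool_pos: [0.4605, 0.2108, 0.0277]
tool_rot: [180.0, 0.0, 87.5]
force: [-0.6, -0.6, 5.2]
grip_width: 0.04
grasp_force: 20.0
```

Touched down (force +5 N up). Release, retreat and check.

```bash
python3 -m creep '[{"wx":0,"wy":0,"wz":0,"tx":0,"ty":0,"tz":-0.5,"gripper":0.3},{"wx":0,"wy":0,"wz":0,"tx":0,"ty":0,"tz":-0.5,"gripper":0.3},{"wx":0,"wy":0,"wz":0,"tx":0,"ty":0,"tz":-0.5,"gripper":0.5},{"wx":0,"wy":0,"wz":0,"tx":0,"ty":0,"tz":-0.5,"gripper":0.5}]'
python3 -m creep '[{"wx":0,"wy":0,"wz":0,"tx":0,"ty":0,"tz":-15,"gripper":0.5},{"wx":0,"wy":0,"wz":0,"tx":0,"ty":0,"tz":-40,"gripper":0.5},{"wx":0,"wy":0,"wz":0,"tx":0,"ty":0,"tz":-75,"gripper":0.5},{"wx":0,"wy":0,"wz":0,"tx":0,"ty":0,"tz":-110,"gripper":0.5},{"wx":0,"wy":0,"wz":0,"tx":0,"ty":0,"tz":-130,"gripper":0.5}]'
python3 d.py 616 -132.5 130 73
```

```text
time_s: 7.05
tool_pos: [0.4602, 0.2108, 0.0275]
tool_rot: [180.0, -0.0, 87.5]
force: [-0.0, 0.4, 0.6]
grip_width: 0.0591
grasp_force: 0.0
time_s: 7.47
tool_pos: [0.4614, 0.2118, 0.161]
tool_rot: [179.8, -0.1, 87.5]
force: [1.1, 0.7, -0.2]
grip_width: 0.0654
grasp_force: 0.0
t 7.47 pos [461.4 211.8 161. ] rot [ 1.798e+02 -1.000e-01  8.750e+01] w 65.4
  tx -337.3 ty 169.5 tz 31.0 wz 14.5
```

```bash
python3 -m creep '[{"wx":0,"wy":0,"wz":2,"tx":-20,"ty":10,"tz":0,"gripper":0},{"wx":0,"wy":0,"wz":5,"tx":-50,"ty":25,"tz":0,"gripper":-0.5},{"wx":0,"wy":0,"wz":8,"tx":-85,"ty":42,"tz":0,"gripper":-1},{"wx":0,"wy":0,"wz":11,"tx":-120,"ty":60,"tz":0,"gripper":-1},{"wx":0,"wy":0,"wz":14.5,"tx":-155,"ty":78,"tz":0,"gripper":-1}]'
python3 -c "
from h import *
from fit import rect
shot('top','top2'); shot('scene','scene2')
for n in('top2','scene2'):
    P=np.load(f'pics/{n}.npy'); rect(P,.035,.06,(.46,.211),.04,'sink'); rect(P,.04,.06,(.475,.288),.04,'jar')"
python3 d.py 616 -133 120 73
```

```text
time_s: 7.88
tool_pos: [0.5317, 0.0509, 0.1577]
tool_rot: [179.9, 0.0, 72.9]
force: [1.5, 0.9, 1.0]
grip_width: 0.0397
grasp_force: 0.0
sink 354 c 460.7 213.7 wh 60.2 40.2 ang 87.5 z 47.0
jar 284 c 474.7 288.4 wh 42.1 40.9 ang 45.4 z 53.8
sink 443 c 461.5 213.2 wh 63.0 43.8 ang 88.9 z 46.0
jar 268 c 476.3 285.9 wh 41.5 43.4 ang 22.1 z 52.6
t 7.98 pos [533.5  44.  157. ] rot [179.9   0.2  72.2] w 31.9
  tx -143.4 ty 132.5 tz 37.0 wz -0.8
```

View pics/scene2.png

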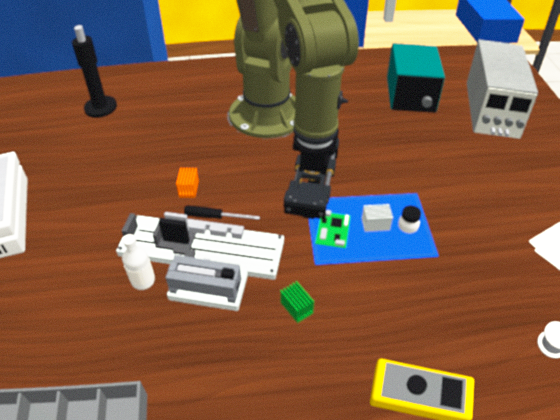

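The sink stands on the mat at (377,217), between the board at (333,229) and the jar at (410,217), with clear gaps. Next is the button.

```bash
python3 -m creep '[{"wx":0,"wy":0,"wz":0,"tx":-28,"ty":26,"tz":5,"gripper":-1},{"wx":0,"wy":0,"wz":0,"tx":-56,"ty":52,"tz":12,"gripper":-1},{"wx":0,"wy":0,"wz":0,"tx":-84,"ty":78,"tz":20,"gripper":-1},{"wx":0,"wy":0,"wz":0,"tx":-112,"ty":104,"tz":28,"gripper":-1},{"wx":0,"wy":0,"wz":0,"tx":-134,"ty":124,"tz":34,"gripper":-1}]'
python3 -m creep '[{"wx":0,"wy":0,"wz":0,"tx":-7,"ty":6,"tz":3,"gripper":-1},{"wx":0,"wy":0,"wz":0,"tx":-7,"ty":6,"tz":3,"gripper":-1},{"wx":0,"wy":0,"wz":0,"tx":-7,"ty":6,"tz":3,"gripper":-1},{"wx":0,"wy":0,"wz":0,"tx":-7,"ty":6,"tz":3,"gripper":-1}]'
python3 d.py 616 -133 92 73
```

```text
time_s: 8.4
tool_pos: [0.6111, -0.1151, 0.1225]
tool_rot: [-180.0, 0.1, 72.9]
force: [0.5, -0.6, 0.0]
grip_width: 0.0026
grasp_force: 0.0
time_s: 8.73
tool_pos: [0.6141, -0.1175, 0.1209]
tool_rot: [-180.0, -0.1, 73.1]
force: [-0.6, 0.4, 1.0]
grip_width: 0.0005
grasp_force: 0.0
t 8.73 pos [ 614.1 -117.5  120.9] rot [-1.80e+02 -1.00e-01  7.31e+01] w 0.5
  tx -14.3 ty 6.3 tz 28.9 wz 0.1
```

```bash
python3 -m creep '[{"wx":0,"wy":0,"wz":0,"tx":-7,"ty":3,"tz":5,"gripper":-1},{"wx":0,"wy":0,"wz":0,"tx":-14,"ty":6,"tz":15,"gripper":-1},{"wx":0,"wy":0,"wz":0,"tx":-14,"ty":6,"tz":25,"gripper":-1},{"wx":0,"wy":0,"wz":0,"tx":-14,"ty":6,"tz":28,"gripper":-1},{"wx":0,"wy":0,"wz":0,"tx":-14,"ty":6,"tz":28,"gripper":-1}]'
python3 d.py 616 -133 80.5 73
```

```text
time_s: 9.15
tool_pos: [0.6145, -0.1352, 0.0906]
tool_rot: [-179.8, 0.0, 73.0]
force: [-1.1, 0.7, 0.8]
grip_width: 0.0005
grasp_force: 0.0
t 9.15 pos [ 614.5 -135.2   90.6] rot [-179.8    0.    73. ] w 0.5
  tx 2.6 ty 0.8 tz 10.1 wz -0.0
```

```bash
python3 -m creep '[{"wx":0,"wy":0,"wz":0,"tx":2,"ty":1,"tz":3,"gripper":-1},{"wx":0,"wy":0,"wz":0,"tx":2,"ty":1,"tz":6,"gripper":-1},{"wx":0,"wy":0,"wz":0,"tx":2,"ty":1,"tz":8,"gripper":-1},{"wx":0,"wy":0,"wz":0,"tx":2,"ty":1,"tz":9.5,"gripper":-1},{"wx":0,"wy":0,"wz":0,"tx":2,"ty":1,"tz":10,"gripper":-1}]'
python3 -m creep '[{"wx":0,"wy":0,"wz":0,"tx":0,"ty":0,"tz":0.3,"gripper":-1},{"wx":0,"wy":0,"wz":0,"tx":0,"ty":0,"tz":0.3,"gripper":-1}]'
python3 -m creep '[{"wx":0,"wy":0,"wz":0,"tx":0,"ty":0,"tz":-10,"gripper":-1},{"wx":0,"wy":0,"wz":0,"tx":0,"ty":0,"tz":-30,"gripper":-0.8},{"wx":0,"wy":0,"wz":0,"tx":0,"ty":0,"tz":-55,"gripper":-0.5},{"wx":0,"wy":0,"wz":0,"tx":-30,"ty":0,"tz":-70,"gripper":-0.2},{"wx":0,"wy":0,"wz":0,"tx":-62,"ty":0,"tz":-72,"gripper":0}]'
python3 - <<'E'
from h import *
from fit import rect
for c in("scene","top"):
    shot(c,c+"3"); print([(np.round(r["point"],3).tolist(),round(r["confidence"],2)) for r in nets.place_of("tee_center",c)[:3]])
    P=np.load(f"pics/{c}3.npy"); rect(P,.091,.105,(.598,-.195),.06,"bar")
E
```

```text
time_s: 9.57
tool_pos: [0.6181, -0.1331, 0.0831]
tool_rot: [179.9, -0.1, 73.0]
force: [-0.8, 1.2, 3.2]
grip_width: 0.0003
grasp_force: 1.4
time_s: 9.73
tool_pos: [0.6178, -0.1336, 0.0826]
tool_rot: [180.0, -0.0, 73.0]
force: [1.3, 0.8, 0.2]
grip_width: 0.0007
grasp_force: 0.0
time_s: 10.15
tool_pos: [0.6017, -0.1915, 0.1588]
tool_rot: [179.7, -0.0, 73.3]
force: [1.3, -1.0, 0.7]
grip_width: 0.0196
grasp_force: 0.0
[([0.599, -0.196, 0.089], 0.87)]
bar 301 c 598.8 -194.8 wh 82.9 17.6 ang 75.9 z 97.9
[([0.594, -0.2, 0.092], 0.38)]
bar 51 c 606.6 -164.7 wh 21.7 14.6 ang 74.6 z 97.2
```

The bar stands up: its top reads 98 mm and its centre is near (599,-195). Next I grip it.

```bash
python3 -m creep '[{"wx":0,"wy":0,"wz":0,"tx":0,"ty":0,"tz":0,"gripper":0},{"wx":0,"wy":0,"wz":0,"tx":0,"ty":0,"tz":0,"gripper":0},{"wx":0,"wy":0,"wz":0,"tx":0,"ty":0,"tz":0,"gripper":0}]'
python3 d.py 598.8 -195 80.5 73.5
```

```text
time_s: 10.6
tool_pos: [0.5994, -0.1917, 0.154]
tool_rot: [-180.0, -0.0, 73.1]
force: [0.1, 0.2, 0.4]
grip_width: 0.0428
grasp_force: 0.0
t 10.6 pos [ 599.4 -191.7  154. ] rot [-180.    -0.    73.1] w 42.8
  tx -3.4 ty 0.4 tz 73.5 wz -0.4
```

```bash
python3 -m creep '[{"wx":0,"wy":0,"wz":0,"tx":-3,"ty":0,"tz":20,"gripper":0},{"wx":0,"wy":0,"wz":0,"tx":-3,"ty":0,"tz":42,"gripper":0},{"wx":0,"wy":0,"wz":0,"tx":-3,"ty":0,"tz":60,"gripper":0},{"wx":0,"wy":0,"wz":0,"tx":-3,"ty":0,"tz":70,"gripper":0},{"wx":0,"wy":0,"wz":0,"tx":-3,"ty":0,"tz":73,"gripper":0}]'
python3 -m creep '[{"wx":0,"wy":0,"wz":0,"tx":0,"ty":0,"tz":0,"gripper":-0.4},{"wx":0,"wy":0,"wz":0,"tx":0,"ty":0,"tz":0,"gripper":-0.7},{"wx":0,"wy":0,"wz":0,"tx":0,"ty":0,"tz":0,"gripper":-0.8},{"wx":0,"wy":0,"wz":0,"tx":0,"ty":0,"tz":0,"gripper":-0.8},{"wx":0,"wy":0,"wz":0,"tx":0,"ty":0,"tz":0,"gripper":-0.8}]' 12
python3 -m creep '[{"wx":0,"wy":0,"wz":0,"tx":0,"ty":0,"tz":0,"gripper":-0.8},{"wx":0,"wy":0,"wz":0,"tx":0,"ty":0,"tz":0,"gripper":-0.8},{"wx":0,"wy":0,"wz":0,"tx":0,"ty":0,"tz":0,"gripper":-0.8}]'
```

```text
time_s: 11.02
tool_pos: [0.5971, -0.1949, 0.0789]
tool_rot: [-179.8, -0.0, 73.0]
force: [-1.0, -0.4, -0.8]
grip_width: 0.0434
grasp_force: 0.0
time_s: 11.43
tool_pos: [0.599, -0.1962, 0.0822]
tool_rot: [179.9, 0.0, 73.0]
force: [0.4, 0.5, 0.2]
grip_width: 0.0184
grasp_force: 0.0
time_s: 11.68
tool_pos: [0.5982, -0.196, 0.0815]
tool_rot: [-180.0, 0.0, 73.0]
force: [-1.7, 0.3, 0.5]
grip_width: 0.0137
grasp_force: 12.0
```

```bash
python3 -m creep '[{"wx":0,"wy":0,"wz":4,"tx":0,"ty":0,"tz":0,"gripper":-0.8},{"wx":0,"wy":0,"wz":10,"tx":0,"ty":0,"tz":0,"gripper":-0.8},{"wx":0,"wy":0,"wz":16,"tx":0,"ty":0,"tz":0,"gripper":-0.8},{"wx":0,"wy":0,"wz":22,"tx":0,"ty":0,"tz":0,"gripper":-0.8},{"wx":0,"wy":0,"wz":28,"tx":0,"ty":0,"tz":0,"gripper":-0.8}]'
python3 -m creep '[{"wx":0,"wy":0,"wz":6,"tx":0,"ty":0,"tz":0,"gripper":-0.8},{"wx":0,"wy":0,"wz":12,"tx":0,"ty":0,"tz":0,"gripper":-0.8},{"wx":0,"wy":0,"wz":18,"tx":0,"ty":0,"tz":0,"gripper":-0.8},{"wx":0,"wy":0,"wz":24,"tx":0,"ty":0,"tz":0,"gripper":-0.8},{"wx":0,"wy":0,"wz":30,"tx":0,"ty":0,"tz":0,"gripper":-0.8}]'
python3 -c "
from h import *
print(get_obs()['wrist_torque'])"
```

```text
time_s: 12.1
tool_pos: [0.5989, -0.1965, 0.0816]
tool_rot: [179.9, -0.0, 44.7]
force: [0.4, -0.1, 1.9]
grip_width: 0.0133
grasp_force: 12.0
time_s: 12.52
tool_pos: [0.5994, -0.1973, 0.082]
tool_rot: [179.9, -0.1, 14.7]
force: [-0.7, -1.5, 1.6]
grip_width: 0.014
grasp_force: 12.0
[-0.41504855 -0.05213524  0.10837889]
```

```bash
python3 -m creep '[{"wx":0,"wy":0,"wz":5,"tx":0,"ty":0,"tz":0,"gripper":-0.8},{"wx":0,"wy":0,"wz":10,"tx":0,"ty":0,"tz":0,"gripper":-0.8},{"wx":0,"wy":0,"wz":15,"tx":0,"ty":0,"tz":0,"gripper":-0.8},{"wx":0,"wy":0,"wz":19,"tx":0,"ty":0,"tz":0,"gripper":-0.8},{"wx":0,"wy":0,"wz":22,"tx":0,"ty":0,"tz":0,"gripper":-0.8}]'
python3 -c "
from h import *
print(get_obs()['wrist_torque'])"
python3 -m creep '[{"wx":0,"wy":0,"wz":1,"tx":0,"ty":0,"tz":0,"gripper":-0.8},{"wx":0,"wy":0,"wz":2,"tx":0,"ty":0,"tz":0,"gripper":-0.8},{"wx":0,"wy":0,"wz":2,"tx":0,"ty":0,"tz":0,"gripper":-0.8}]'
python3 -c "
from h import *
print(get_obs()['wrist_torque'])"
```

```text
time_s: 12.93
tool_pos: [0.5994, -0.198, 0.0821]
tool_rot: [179.9, -0.2, -7.3]
force: [1.5, -2.6, 1.7]
grip_width: 0.0139
grasp_force: 12.0
[-0.66492881 -0.05804672  0.10599628]
time_s: 13.18
tool_pos: [0.5994, -0.1978, 0.082]
tool_rot: [179.9, -0.2, -9.0]
force: [1.7, -4.9, 1.5]
grip_width: 0.014
grasp_force: 12.3
[-1.06500116 -0.52551972  0.28011246]
```

```bash
python3 -m creep '[{"wx":0,"wy":0,"wz":1,"tx":0,"ty":0,"tz":0,"gripper":-0.8},{"wx":0,"wy":0,"wz":1,"tx":0,"ty":0,"tz":0,"gripper":-0.8}]'
python3 -m creep '[{"wx":0,"wy":0,"wz":-2.5,"tx":0,"ty":0,"tz":0,"gripper":-0.3},{"wx":0,"wy":0,"wz":-2.5,"tx":0,"ty":0,"tz":0,"gripper":0},{"wx":0,"wy":0,"wz":-2.5,"tx":0,"ty":0,"tz":0,"gripper":0},{"wx":0,"wy":0,"wz":-2.5,"tx":0,"ty":0,"tz":0,"gripper":0}]'
python3 -m creep '[{"wx":0,"wy":0,"wz":-2.5,"tx":0,"ty":0,"tz":-15,"gripper":0},{"wx":0,"wy":0,"wz":0,"tx":0,"ty":0,"tz":-35,"gripper":0},{"wx":0,"wy":0,"wz":0,"tx":0,"ty":0,"tz":-60,"gripper":0},{"wx":0,"wy":0,"wz":0,"tx":0,"ty":0,"tz":-80,"gripper":0},{"wx":0,"wy":0,"wz":0,"tx":0,"ty":0,"tz":-90,"gripper":0}]'
python3 - <<'E'
from h import *
from fit import rect
shot("scene","scene4"); P=np.load("pics/scene4.npy"); rect(P,.091,.105,(.598,-.195),.06,"bar")
# notches
a=np.radians(-17); c,s=np.cos(a),np.sin(a)
for n in("top0","scene0"):
    P=np.load(f"pics/{n}.npy"); im=cv2.imread(f"pics/{n}.png").mean(-1)
    X=P[...,0]*1000-483.2; Y=P[...,1]*1000+192.9; lx=c*X+s*Y; ly=-s*X+c*Y; z=P[...,2]*1000
    k=(lx>-34)&(lx<-24)&(z>15)&(z<60)
    print(n); print([(y,int(np.median(z[k&(abs(ly-y)<2)])) if (k&(abs(ly-y)<2)).any() else None, int(np.median(im[k&(abs(ly-y)<2)])) if (k&(abs(ly-y)<2)).any() else None) for y in range(-90,110,3)])
E
python3 d.py 476 -230 150 73
```

```text
time_s: 13.35
tool_pos: [0.5994, -0.1978, 0.0819]
tool_rot: [179.9, -0.2, -10.0]
force: [3.6, -5.3, 1.5]
grip_width: 0.0144
grasp_force: 12.5
time_s: 13.68
tool_pos: [0.598, -0.1949, 0.0807]
tool_rot: [-179.9, 0.1, -7.5]
force: [-0.5, 0.4, -0.4]
grip_width: 0.0336
grasp_force: 0.0
time_s: 14.1
tool_pos: [0.5996, -0.1956, 0.174]
tool_rot: [180.0, -0.2, -7.5]
force: [0.4, 0.4, -0.3]
grip_width: 0.0436
grasp_force: 0.0
bar 250 c 599.7 -197.4 wh 14.5 80.2 ang 82.8 z 98.8
top0
[(-90, 40, 205), (-87, 40, 204), (-84, 40, 204), (-81, 39, 202), (-78, 41, 204), (-75, 40, 203), (-72, 40, 201), (-69, 39, 189), (-66, 29, 200), (-63, 20, 234), (-60, 18, 236), (-57, 19, 231), (-54, 39, 206), (-51, 37, 211), (-48, 23, 210), (-45, 19, 227), (-42, 19, 225), (-39, 39, 208), (-36, 42, 198), (-33, 41, 200), (-30, 40, 204), (-27, 41, 199), (-24, 39, 200), (-21, 39, 203), (-18, 42, 202), (-15, 41, 204), (-12, 41, 204), (-9, 40, 209), (-6, 40, 204), (-3, 40, 207), (0, 40, 207), (3, 31, 221), (6, 20, 234), (9, 21, 236), (12, 21, 230), (15, 41, 222), (18, 40, 211), (21, 41, 207), (24, 41, 207), (27, 39, 208),
[... 943 characters left out ...]
98), (0, 35, 208), (3, 28, 216), (6, 22, 254), (9, 22, 253), (12, 22, 251), (15, 32, 229), (18, 41, 217), (21, 42, 244), (24, 41, 244), (27, 41, 242), (30, 41, 242), (33, None, None), (36, 40, 237), (39, None, None), (42, None, None), (45, 43, 237), (48, None, None), (51, None, None), (54, None, None), (57, None, None), (60, None, None), (63, None, None), (66, None, None), (69, None, None), (72, None, None), (75, None, None), (78, 42, 231), (81, 39, 228), (84, 37, 208), (87, 30, 202), (90, 21, 250), (93, 19, 253), (96, 19, 253), (99, 19, 252), (102, 21, 253), (105, 19, 253), (108, 18, 253)]
t 14.15 pos [ 600.2 -195.9  175.1] rot [180.   -0.3  -7.5] w 43.7
  tx -118.7 ty 50.1 tz 25.1 wz -80.5
```

```bash
python3 -c "
import cv2
a=cv2.imread('pics/scene4.png')[180:320,110:310];cv2.imwrite('pics/t4.png',cv2.resize(a,None,fx=4,fy=4,interpolation=cv2.INTER_CUBIC))"
```

```text
(no output)
```

View pics/t4.png

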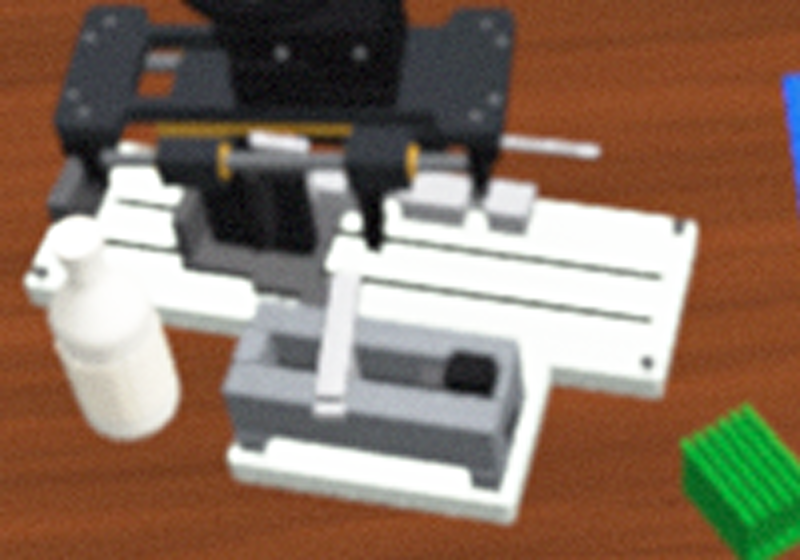

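The bar is up and turned across the housing at (335,335), 80.2° from where it began. The carriage at (250,230) is now unobstructed by the arm. The next notch's centre is at holder y of about +8.6, so the slide needs about 60 mm.

```bash
python3 -m creep '[{"wx":0,"wy":0,"wz":-7,"tx":-20,"ty":8,"tz":0,"gripper":0.4},{"wx":0,"wy":0,"wz":-14,"tx":-42,"ty":17,"tz":0,"gripper":0.4},{"wx":0,"wy":0,"wz":-21,"tx":-64,"ty":27,"tz":0,"gripper":0.4},{"wx":0,"wy":0,"wz":-28,"tx":-86,"ty":36,"tz":0,"gripper":0.4},{"wx":0,"wy":0,"wz":-35,"tx":-106,"ty":45,"tz":0,"gripper":0.4}]'
python3 -m creep '[{"wx":0,"wy":0,"wz":-7,"tx":0,"ty":0,"tz":0,"gripper":0.4},{"wx":0,"wy":0,"wz":-14,"tx":0,"ty":0,"tz":0,"gripper":0.4},{"wx":0,"wy":0,"wz":-21,"tx":0,"ty":0,"tz":0,"gripper":0.4},{"wx":0,"wy":0,"wz":-28,"tx":0,"ty":0,"tz":0,"gripper":0.4},{"wx":0,"wy":0,"wz":-35,"tx":0,"ty":0,"tz":0,"gripper":0.4}]'
python3 -m creep '[{"wx":0,"wy":0,"wz":-6,"tx":0,"ty":0,"tz":0,"gripper":0.4},{"wx":0,"wy":0,"wz":-10.5,"tx":0,"ty":0,"tz":0,"gripper":0.4},{"wx":0,"wy":0,"wz":-10.5,"tx":0,"ty":0,"tz":0,"gripper":0.4},{"wx":0,"wy":0,"wz":-10.5,"tx":0,"ty":0,"tz":0,"gripper":0.4}]'
python3 d.py 477 -235 110 73
```

```text
time_s: 14.57
tool_pos: [0.4853, -0.2264, 0.1696]
tool_rot: [-179.9, 0.1, 27.8]
force: [-0.4, 0.2, 0.3]
grip_width: 0.0599
grasp_force: 0.0
time_s: 14.98
tool_pos: [0.4866, -0.2262, 0.1698]
tool_rot: [-179.9, -0.0, 62.8]
force: [-0.2, -0.4, -0.3]
grip_width: 0.0608
grasp_force: 0.0
time_s: 15.32
tool_pos: [0.4869, -0.2263, 0.1702]
tool_rot: [-179.9, -0.0, 72.8]
force: [-0.0, -0.4, -0.4]
grip_width: 0.061
grasp_force: 0.0
t 15.32 pos [ 486.9 -226.3  170.2] rot [-179.9   -0.    72.8] w 61.0
  tx -11.2 ty -6.9 tz 60.2 wz -0.2
```

```bash
python3 -m creep '[{"wx":0,"wy":0,"wz":0,"tx":-6,"ty":-3,"tz":20,"gripper":0.4},{"wx":0,"wy":0,"wz":0,"tx":-11,"ty":-7,"tz":40,"gripper":0.4},{"wx":0,"wy":0,"wz":0,"tx":-11,"ty":-7,"tz":55,"gripper":0.4},{"wx":0,"wy":0,"wz":0,"tx":-11,"ty":-7,"tz":60,"gripper":0.4},{"wx":0,"wy":0,"wz":0,"tx":-11,"ty":-7,"tz":60,"gripper":0.4}]'
python3 -m creep '[{"wx":0,"wy":0,"wz":0,"tx":0,"ty":0,"tz":10,"gripper":0.4},{"wx":0,"wy":0,"wz":0,"tx":0,"ty":0,"tz":20,"gripper":0.4},{"wx":0,"wy":0,"wz":0,"tx":0,"ty":0,"tz":30,"gripper":0.4},{"wx":0,"wy":0,"wz":0,"tx":0,"ty":0,"tz":36,"gripper":0.4},{"wx":0,"wy":0,"wz":0,"tx":0,"ty":0,"tz":36,"gripper":0.4}]'
python3 -m creep '[{"wx":0,"wy":0,"wz":0,"tx":0,"ty":0,"tz":0,"gripper":0},{"wx":0,"wy":0,"wz":0,"tx":0,"ty":0,"tz":0,"gripper":-0.1},{"wx":0,"wy":0,"wz":0,"tx":0,"ty":0,"tz":0,"gripper":-0.1}]' 20
python3 d.py 477 -235 74 73
```

```text
time_s: 15.73
tool_pos: [0.4764, -0.2345, 0.1096]
tool_rot: [-179.8, -0.1, 72.9]
force: [0.2, -0.5, 0.0]
grip_width: 0.0609
grasp_force: 0.0
time_s: 16.15
tool_pos: [0.4764, -0.2347, 0.0735]
tool_rot: [-179.8, -0.0, 73.0]
force: [-0.4, 0.4, 0.4]
grip_width: 0.061
grasp_force: 0.0
time_s: 16.4
tool_pos: [0.4779, -0.2355, 0.0758]
tool_rot: [179.9, 0.0, 73.0]
force: [0.6, -0.1, 0.1]
grip_width: 0.0481
grasp_force: 0.0
t 16.4 pos [ 477.9 -235.5   75.8] rot [179.9   0.   73. ] w 48.1
  tx 0.2 ty -1.0 tz 1.8 wz -0.0
```

Now squeeze.

```bash
python3 -m creep '[{"wx":0,"wy":0,"wz":0,"tx":0,"ty":0,"tz":1,"gripper":-0.3},{"wx":0,"wy":0,"wz":0,"tx":0,"ty":0,"tz":1,"gripper":-0.4},{"wx":0,"wy":0,"wz":0,"tx":0,"ty":0,"tz":1,"gripper":-0.55},{"wx":0,"wy":0,"wz":0,"tx":0,"ty":0,"tz":1,"gripper":-0.6},{"wx":0,"wy":0,"wz":0,"tx":0,"ty":0,"tz":1,"gripper":-0.6}]' 20
python3 -m creep '[{"wx":0,"wy":0,"wz":0,"tx":0,"ty":0,"tz":0,"gripper":-0.6},{"wx":0,"wy":0,"wz":0,"tx":0,"ty":0,"tz":0,"gripper":-0.6},{"wx":0,"wy":0,"wz":0,"tx":0,"ty":0,"tz":0,"gripper":-0.6}]'
python3 d.py 477 -235 74 73
```

```text
time_s: 16.82
tool_pos: [0.4771, -0.2352, 0.0741]
tool_rot: [-180.0, 0.0, 73.0]
force: [-0.4, 0.5, -0.1]
grip_width: 0.0228
grasp_force: 20.0
time_s: 17.07
tool_pos: [0.4772, -0.2352, 0.0741]
tool_rot: [-180.0, 0.0, 73.0]
force: [-2.6, 0.1, -0.3]
grip_width: 0.0228
grasp_force: 20.0
t 17.07 pos [ 477.2 -235.2   74.1] rot [-180.    0.   73.] w 22.8
  tx 0.1 ty -0.2 tz 0.1 wz -0.0
```

```bash
python3 -m creep '[{"wx":0,"wy":0,"wz":0,"tx":5,"ty":0,"tz":0,"gripper":-0.6},{"wx":0,"wy":0,"wz":0,"tx":13,"ty":0,"tz":0,"gripper":-0.6},{"wx":0,"wy":0,"wz":0,"tx":22,"ty":0,"tz":0,"gripper":-0.6},{"wx":0,"wy":0,"wz":0,"tx":30,"ty":0,"tz":0,"gripper":-0.6},{"wx":0,"wy":0,"wz":0,"tx":36,"ty":0,"tz":0,"gripper":-0.6}]'
python3 -m creep '[{"wx":0,"wy":0,"wz":0,"tx":5,"ty":0,"tz":0,"gripper":-0.6},{"wx":0,"wy":0,"wz":0,"tx":10,"ty":0,"tz":0,"gripper":-0.6},{"wx":0,"wy":0,"wz":0,"tx":15,"ty":0,"tz":0,"gripper":-0.6},{"wx":0,"wy":0,"wz":0,"tx":17,"ty":0,"tz":0,"gripper":-0.6},{"wx":0,"wy":0,"wz":0,"tx":17,"ty":0,"tz":0,"gripper":-0.6}]'
python3 - <<'E'
from h import *
from fit import rect
for c in("scene","top"):
    shot(c,c+"5"); P=np.load(f"pics/{c}5.npy"); rect(P,.05,.07,(.475,-.24),.035,"plate")
E
```

```text
time_s: 17.48
tool_pos: [0.488, -0.1989, 0.0741]
tool_rot: [-179.9, -0.0, 73.1]
force: [-2.4, 0.7, 0.2]
grip_width: 0.023
grasp_force: 20.0
time_s: 17.9
tool_pos: [0.4928, -0.183, 0.0741]
tool_rot: [-179.9, -0.1, 73.0]
force: [-5.2, 2.1, 0.5]
grip_width: 0.023
grasp_force: 20.0
plate 22 c 500.0 -235.0 wh 7.7 11.7 ang 23.1 z 55.9
plate none
```

```bash
python3 -m creep '[{"wx":0,"wy":0,"wz":0,"tx":0,"ty":-0.6,"tz":0,"gripper":-0.6},{"wx":0,"wy":0,"wz":0,"tx":0,"ty":-0.6,"tz":0,"gripper":-0.6},{"wx":0,"wy":0,"wz":0,"tx":0,"ty":-0.6,"tz":0,"gripper":-0.6}]' 4
python3 -m creep '[{"wx":0,"wy":0,"wz":0,"tx":0.5,"ty":0,"tz":0,"gripper":-0.6},{"wx":0,"wy":0,"wz":0,"tx":1,"ty":0,"tz":0,"gripper":-0.6},{"wx":0,"wy":0,"wz":0,"tx":1.5,"ty":0,"tz":0,"gripper":-0.6},{"wx":0,"wy":0,"wz":0,"tx":2,"ty":0,"tz":0,"gripper":-0.6},{"wx":0,"wy":0,"wz":0,"tx":2,"ty":0,"tz":0,"gripper":-0.6}]'
```

```text
time_s: 18.25
tool_pos: [0.4915, -0.1827, 0.074]
tool_rot: [-179.8, -0.1, 73.0]
force: [-7.1, 2.8, 3.5]
grip_width: 0.0261
grasp_force: 4.0
time_s: 18.67
tool_pos: [0.4917, -0.182, 0.074]
tool_rot: [-179.8, 0.0, 73.0]
force: [-7.5, 1.8, 2.9]
grip_width: 0.0255
grasp_force: 4.0
```

```bash
python3 -m creep '[{"wx":0,"wy":0,"wz":0,"tx":0.7,"ty":-0.5,"tz":0,"gripper":-0.6},{"wx":0,"wy":0,"wz":0,"tx":1.4,"ty":-0.5,"tz":0,"gripper":-0.6},{"wx":0,"wy":0,"wz":0,"tx":2,"ty":-0.5,"tz":0,"gripper":-0.6},{"wx":0,"wy":0,"wz":0,"tx":2.5,"ty":-0.5,"tz":0,"gripper":-0.6}]'
python3 -m creep '[{"wx":0,"wy":0,"wz":0,"tx":0.7,"ty":0,"tz":0,"gripper":-0.6},{"wx":0,"wy":0,"wz":0,"tx":1.4,"ty":0,"tz":0,"gripper":-0.6},{"wx":0,"wy":0,"wz":0,"tx":2,"ty":0,"tz":0,"gripper":-0.6},{"wx":0,"wy":0,"wz":0,"tx":2,"ty":0,"tz":0,"gripper":-0.6}]'
python3 d.py
```

```text
time_s: 19.0
tool_pos: [0.4921, -0.1796, 0.074]
tool_rot: [-179.8, 0.0, 73.0]
force: [-7.7, 0.7, 2.6]
grip_width: 0.0264
grasp_force: 4.0
time_s: 19.33
tool_pos: [0.4928, -0.1775, 0.074]
tool_rot: [-179.9, 0.0, 73.0]
force: [-7.5, 1.3, 3.0]
grip_width: 0.0267
grasp_force: 4.0
t 19.33 pos [ 492.8 -177.5   74. ] rot [-179.9    0.    73. ] w 26.7
```

```bash
python3 - <<'E'
from h import *
shot("scene","scene6"); shot("top","top6")
a=cv2.imread("pics/scene5.png")[190:300,110:300];b=cv2.imread("pics/scene6.png")[190:300,110:300]
cv2.imwrite("pics/c6.png",cv2.resize(np.hstack([a,b]),None,fx=2.1,fy=4.2,interpolation=cv2.INTER_CUBIC) if 0 else cv2.resize(np.vstack([a,b]),None,fx=2.7,fy=2.7,interpolation=cv2.INTER_CUBIC))
E
```

```text
(no output)
```

View pics/c6.png

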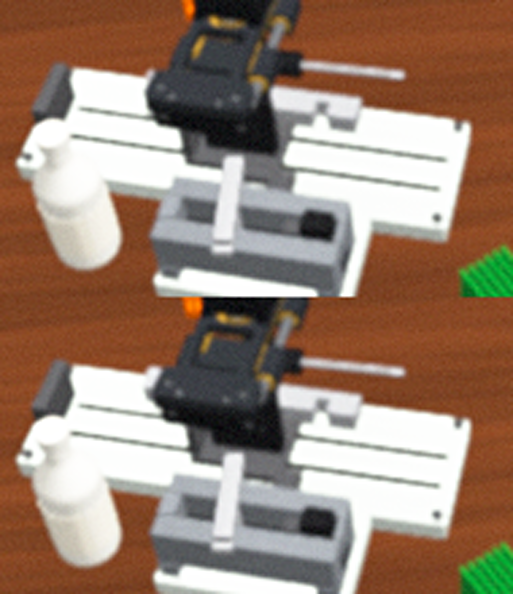

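The upper half is before and the lower half now. The lug edge went from (296,125) to (302,425), so the slide follows the fingers. I'll continue in small steps until the tab drops.

```bash
python3 -m creep '[{"wx":0,"wy":0,"wz":0,"tx":0.5,"ty":0,"tz":0,"gripper":-0.6},{"wx":0,"wy":0,"wz":0,"tx":1,"ty":0,"tz":0,"gripper":-0.6},{"wx":0,"wy":0,"wz":0,"tx":1.5,"ty":0,"tz":0,"gripper":-0.6},{"wx":0,"wy":0,"wz":0,"tx":1.5,"ty":0,"tz":0,"gripper":-0.6}]'
python3 -m creep '[{"wx":0,"wy":0,"wz":0,"tx":0.5,"ty":0,"tz":0,"gripper":-0.6},{"wx":0,"wy":0,"wz":0,"tx":1,"ty":0,"tz":0,"gripper":-0.6},{"wx":0,"wy":0,"wz":0,"tx":1.5,"ty":0,"tz":0,"gripper":-0.6},{"wx":0,"wy":0,"wz":0,"tx":1.5,"ty":0,"tz":0,"gripper":-0.6}]'
```

```text
time_s: 19.77
tool_pos: [0.4932, -0.1761, 0.074]
tool_rot: [-179.8, 0.0, 73.0]
force: [-7.9, 0.9, 3.0]
grip_width: 0.0265
grasp_force: 4.0
time_s: 20.1
tool_pos: [0.4936, -0.1747, 0.074]
tool_rot: [-179.8, 0.0, 73.0]
force: [-7.1, 1.7, 2.4]
grip_width: 0.0264
grasp_force: 4.0
```

```bash
python3 -m creep '[{"wx":0,"wy":0,"wz":0,"tx":0,"ty":0,"tz":0,"gripper":0.2},{"wx":0,"wy":0,"wz":0,"tx":0,"ty":0,"tz":0,"gripper":0.4},{"wx":0,"wy":0,"wz":0,"tx":0,"ty":0,"tz":0,"gripper":0.4},{"wx":0,"wy":0,"wz":0,"tx":0,"ty":0,"tz":0,"gripper":0.4},{"wx":0,"wy":0,"wz":0,"tx":0,"ty":0,"tz":0,"gripper":0.4}]'
python3 -m creep '[{"wx":0,"wy":0,"wz":0,"tx":0,"ty":0,"tz":-20,"gripper":0.4},{"wx":0,"wy":0,"wz":0,"tx":0,"ty":0,"tz":-50,"gripper":0.4},{"wx":0,"wy":0,"wz":0,"tx":0,"ty":0,"tz":-85,"gripper":0.4},{"wx":0,"wy":0,"wz":0,"tx":-40,"ty":0,"tz":-110,"gripper":0.4},{"wx":0,"wy":0,"wz":0,"tx":-80,"ty":0,"tz":-120,"gripper":0.4}]'
python3 -m creep '[{"wx":0,"wy":0,"wz":0,"tx":-40,"ty":-20,"tz":0,"gripper":0.4},{"wx":0,"wy":0,"wz":0,"tx":-75,"ty":-40,"tz":0,"gripper":0.4},{"wx":0,"wy":0,"wz":0,"tx":-100,"ty":-60,"tz":0,"gripper":0.4}]'
cat > g.py <<'E'
from fit import *
a=np.radians(-17); c,s=np.cos(a),np.sin(a)
def loc(P):
    X=P[...,0]*1000-483.2; Y=P[...,1]*1000+192.9
    return np.stack([c*X+s*Y,-s*X+c*Y,P[...,2]*1000],-1)
def grip(n,y0):
    P=np.load(f"pics/{n}.npy"); L=loc(P)
    k=(L[...,2]>87)&(L[...,2]<103)&(abs(L[...,0]-4)<32)&(abs(L[...,1]-y0)<45); Q=L[k]
    k2=(L[...,2]>66)&(L[...,2]<103)&(abs(L[...,0]-4)<32)&(abs(L[...,1]-y0)<45); Q2=L[k2]
    print(n,k.sum(),"top x",np.percentile(Q[:,0],[2,98]).round(1),"y",np.percentile(Q[:,1],[2,98]).round(1),"all x",np.percentile(Q2[:,0],[2,98]).round(1),"y",np.percentile(Q2[:,1],[2,98]).round(1))
E
python3 - <<'E'
from g import *
for t in("top","scene"):
    shot(t,t+"7"); grip(t+"0",-50); grip(t+"7",10)
    print([(loc(np.array(r["point"])).round(1).tolist(),round(r["confidence"],2)) for q in("grip_center","tab_center") for r in nets.place_of(q,t)[:2]])
a=cv2.imread("pics/top7.png")[120:250,270:450];b=cv2.imread("pics/scene7.png")[190:300,110:300]
b=cv2.resize(b,(180,104))
cv2.imwrite("pics/c7.png",cv2.resize(np.vstack([a,b]),None,fx=2.55,fy=2.55,interpolation=cv2.INTER_CUBIC))
E
```

```text
time_s: 20.52
tool_pos: [0.4969, -0.1752, 0.075]
tool_rot: [179.7, -0.1, 73.0]
force: [-0.4, 0.7, 0.7]
grip_width: 0.052
grasp_force: 0.0
time_s: 20.93
tool_pos: [0.4778, -0.2455, 0.1982]
tool_rot: [179.4, 0.0, 73.4]
force: [1.1, -1.1, 0.4]
grip_width: 0.0609
grasp_force: 0.0
time_s: 21.18
tool_pos: [0.3859, -0.3289, 0.1943]
tool_rot: [179.7, 0.1, 72.9]
force: [-0.1, -0.6, 0.9]
grip_width: 0.0607
grasp_force: 0.0
top0 266 top x [-15.  17.] y [-77.6 -21.8] all x [-15.7  16.9] y [-78.7 -21. ]
top7 259 top x [-15.1  16.8] y [-16.  40.] all x [-16.   16.6] y [-16.3  40.3]
[([-11.7, 6.1, 70.3], 0.45)]
scene0 273 top x [-13.9  18.6] y [-78.1 -22.4] all x [-13.5  19. ] y [-78.2 -22. ]
scene7 289 top x [-13.7  18.8] y [-15.8  40.7] all x [-13.   18.9] y [-16.9  41. ]
[([3.8, 11.7, 75.7], 0.86), ([-15.5, 10.8, 69.5], 0.54)]
```

View pics/c7.png

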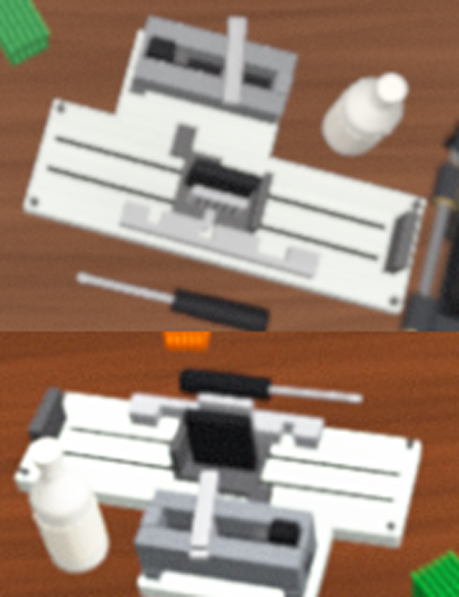

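The tab is fully out again: the grip measures 32 mm in x, as it did at the start. It has moved about 62 mm, with its tooth in the next notch at (207,228), and the handle at (235,60) is up and turned. One last check of the loose things before handing in.

```bash
python3 - <<'E'
from g import *
for n in("scene0","scene7"):
    P=np.load(f"pics/{n}.npy")
    rect(P,.05,.1,(.557,-.321),.06,"bottle"); rect(P,.04,.06,(.475,.288),.04,"jar"); rect(P,.008,.02,(.469,.112),.055,"board"); rect(P,.01,.04,(.385,-.19),.04,"driver")
rect(P,.091,.105,(.598,-.195),.06,"bar"); rect(P,.035,.06,(.46,.211),.04,"sink")
o=get_obs(); print(o["force"],o["time_s"])
E
python3 -c "
from cell import env
print(env.sign_off())"
```

```text
bottle 530 c 565.9 -319.6 wh 43.8 52.3 ang 10.6 z 83.1
jar 267 c 476.6 286.6 wh 43.5 40.5 ang 86.7 z 52.9
board 256 c 494.1 103.9 wh 63.0 51.3 ang 72.7 z 10.1
driver 324 c 385.8 -190.3 wh 79.1 25.2 ang 76.3 z 22.7
bottle 517 c 566.4 -319.1 wh 40.3 52.8 ang 14.8 z 82.0
jar 268 c 476.8 287.2 wh 44.0 42.4 ang 89.3 z 52.6
board 231 c 465.2 111.6 wh 51.3 98.2 ang 45.6 z 10.5
driver 322 c 386.9 -191.0 wh 78.9 26.0 ang 72.9 z 22.2
bar 254 c 601.0 -197.8 wh 15.5 83.4 ang 83.6 z 98.5
sink 446 c 460.9 212.7 wh 61.5 43.6 ang 88.8 z 46.0
[ 0.05570524 -0.63399855 -0.35211227] 21.4833
the job is handed in; nothing more can be done
None
```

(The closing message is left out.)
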